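# Round-bottomed flasks onto their cork rings

### The arm

A 6-joint arm with a two-finger parallel gripper is mounted at the origin on a cart in front of the work surface, level with it; the furniture and walls round the work are solid. World frame = base frame: x ahead of the robot, y to its left, z up, the work surface at z = 0. Lengths are in mm, angles in degrees, forces in N, time in s.
With the tool pointing down it reaches from about 250 to 800 mm from the base axis. Payload 3.9 kg.
Tool frame: the origin (TCP) lies on the centre line of the jaws, within the pads' length; the fingertips stand 19 mm ahead of it and the grasp point (between the pads) is the TCP; z points along the fingers, y is the direction in which the jaws open and shut (so a half turn about z gives the same grasp; the last joint's range is limited). The gripper opens to 85 mm and grips with 20 to 120 N. Pads are 22 mm wide; open, the fingers measure 114 mm over their backs; the gripper's body (76 mm by 85 mm) begins 54 mm behind the grasp point. The pads swing forward as they close: fully open they stand 13 mm farther back than shut.
Start: joints at [-67.724, 14.897, -7.913, 67.191, 0, 90], TCP at [199.011, -485.809, 229.204] pointing down, gripper open.
Joint ranges: [-159.42, 159.42], [-47.68, 98.78], [-73.54, 78.23], [-108.79, 121.32], [-90, 84.71], [-180, 180]. Speed limits (degrees/s): [147.25, 147.25, 180, 180, 180, 180].

### API

Orientations are given as [roll, pitch, yaw] about the fixed x, y, z axes, in that order (R = Rz(yaw) Ry(pitch) Rx(roll)).
In Python, from cell import manip gives the robot as it stands.
- The arm moves only by the shell command python3 -m creep 'ROWS' [FORCE]. ROWS is JSON, a list of rows, each a list of 7 numbers: the closure, from 0 (fully open) to 1 (shut), then the shift along the tool's x, y, z in mm, then the turn, a rotation vector about the tool's x, y, z in degrees. In form: [[hand, tx, ty, tz, ax, ay, az], ...]. A call has exactly 5 rows; each row shifts and turns the pose as measured when the row begins, along the tool's axes as they then stand; what a row does not reach is not made up. A row lasts 1/12 s, in which the tool goes at most 41.7 mm and 7.16 degrees, less where a joint would pass 70% of its speed; a pose out of reach is approached as far as the arm can. A call is refused whole if a number of a shift passes 41.7 or a number of a turn 7.16, either way. A call with a gripper value outside its range is refused whole. The fingers move at their own pace and stop on an object; FORCE is the grip in N (left out, the last holds). Time passes only in rows, so rows that do not move let the fingers close, or fill a call up. It gives the time, the measured TCP pose, the force and the opening at its end, in the units of the state.
- manip.read_state(): the state, without advancing time (a new reading comes with each control period).
- manip.get_image(name): name is "scene" or "top"; returns a dict with "frame" (480x640x3 uint8, red, green, blue), "depth" (480x640 float32, mm along the optical axis (not along the pixel's ray), 0 where there is no reading), "K" (3x3 intrinsics, pixels), "extrinsics" (4x4, takes a point from world to camera coordinates). Camera axes: x right, y down, z forward; pixel columns grow to the right and rows downward; lengths in mm; the calibration is good to about 2 mm. A picture is of the moment at which its call begins.
- manip.finish_job(): hands the job in, once; it reports no verdict.
The state is a dict: "time": time; "q": joint angles; "dq": joint speeds; "effort": joint torques, N m; "eef_pos": TCP position; "tool_rot": TCP orientation; "ft_force": force on the tool from outside, world axes, zero at the start; "torque": the same for the moment, N m; "finger_gap": finger opening in mm.
Only numpy, scipy, OpenCV 4.12 (cv2) and the standard library are available. Lean on these libraries where they do the work, as an engineer would, in place of code of your own. Each camera call takes 0.05 s, during which the arm holds its last target. There are 200 camera calls.

### The job

Take the three round-bottomed flasks out of the white rack and set each one upright on the cork ring of its size: the small flask on the small ring, the medium on the medium, the large on the large, sitting squarely in the hole. Leave the conical flask standing in the rack, do not disturb the sample vial and the jar, and let no flask tip over.

Things in the scene. Friction and masses are not known exactly. Their poses are not given: they have to be found in the camera images.
- flask_small: Small amber round-bottomed flask, loose, 25 g: spherical bulb 34 mm across, straight neck 15 mm across, mouth 54 mm above the bulb's centre. Origin at the BULB'S CENTRE, z up the neck. Free neck to grip from above: 18 to 52 mm over the origin. Starts upright in a seat of the rack, origin at z 31.5 mm; on its ring 29 mm. Bottom-heavy: stays upright if let go upright.
- flask_medium: Medium amber round-bottomed flask, loose, 40 g: spherical bulb 43 mm across, straight neck 18 mm across, mouth 62 mm above the bulb's centre. Origin at the BULB'S CENTRE, z up the neck. Free neck to grip from above: 23 to 60 mm over the origin. Starts upright in a seat of the rack, origin at z 37.5 mm; on its ring 34 mm. Bottom-heavy: stays upright if let go upright.
- flask_large: Large amber round-bottomed flask, loose, 65 g: spherical bulb 52 mm across, straight neck 22 mm across, mouth 72 mm above the bulb's centre. Origin at the BULB'S CENTRE, z up the neck. Free neck to grip from above: 27 to 70 mm over the origin. Starts upright in a seat of the rack, origin at z 43 mm; on its ring 40.5 mm. Bottom-heavy: stays upright if let go upright.
- ring_small: Small cork ring lying flat on the worktop, fixed (non-slip): outer diameter 44 mm, hole 22 mm, 16 mm high; the seat for the small flask. Origin at the centre of its underside, z up. A bulb set into the hole's mouth centres itself on the edge from a few mm off.
- ring_medium: Medium cork ring lying flat on the worktop, fixed (non-slip): outer diameter 54 mm, hole 29 mm, 18 mm high; the seat for the medium flask. Origin at the centre of its underside, z up. A bulb set into the hole's mouth centres itself on the edge from a few mm off.
- ring_large: Large cork ring lying flat on the worktop, fixed (non-slip): outer diameter 64 mm, hole 37 mm, 22 mm high; the seat for the large flask. Origin at the centre of its underside, z up. A bulb set into the hole's mouth centres itself on the edge from a few mm off.
- rack: White plastic flask rack, 98 x 98 mm, 20 mm high, fixed: a plate with four 25 mm round seats, centres at (+-29, +-29) mm in its own x and y. Origin under its centre at worktop level, z up. Flask mouths stand 85 to 115 mm above the worktop. The tall extractor is close behind it on the left: come from the robot's side. Behind the rings a cabinet overhangs 0.5 m up.
- conical_flask: Amber conical (flat-bottomed) flask, 44 mm across the base, 70 mm tall, neck 19 mm, loose, standing over the fourth seat of the rack. Origin at the centre of its underside, z up. Stays there.
- vial: Amber sample vial with a black screw cap, 28 mm across, 60 mm tall, loose, standing behind the rings. Origin at the centre of its underside. A bystander.
- jar: Clear jar of pale granulate with a white lid, 67 mm across, 88 mm tall, loose, standing behind the rack. Origin at the centre of its underside. A bystander.

How it is judged:
By the outcome, as a careful person would: the job done as asked, in the order asked, and still so for the second after the job is handed in, with the robot touching nothing.
It also fails if it takes over 80 s, if anything falls off the work surface, if the arm or the gripper's body presses on something with over 40 N, if the wrist force passes 120 N, or if a joint passes its speed limit or range.

## Working session

There is one attempt and no reset: what is moved stays moved. The work goes in short steps, Python scripts to look and compute and a shell command to move; the robot and the scene stay as the last step left them, time stands still between calls to the robot, and variables do not carry over. Pictures are saved under pics/ and viewed, about 12 in all and at most 16, crops included, and the job is handed in when it is done.

```bash
ls; mkdir -p pics; python3 - <<'E'
from cell import manip
import cv2,numpy as np
s=manip.read_state(); print(s)
for n in ("scene","top"):
    d=manip.get_image(n); np.savez(f"pics/{n}0.npz",**d)
    cv2.imwrite(f"pics/{n}0.png",d["frame"][:,:,::-1]); print(n,d["K"].tolist(),np.round(d["extrinsics"],3).tolist(),(d["depth"]>0).mean())
E
```

```text
pics
{'time': 0.0, 'q': array([-6.77219884e+01,  1.49375128e+01, -7.98815276e+00,  6.71886430e+01,
        1.28035424e-03,  8.99994719e+01]), 'dq': array([-0.01642782,  0.0307646 ,  0.04750324,  0.02260955,  0.03397481,
       -0.02322823]), 'effort': array([ 1.22003403e-03, -4.05677319e+01,  2.53923851e+01,  1.88007572e-02,
        2.55987825e-04,  2.29641373e-06]), 'eef_pos': array([ 198.77127493, -485.16572024,  228.33279802]), 'tool_rot': array([-1.79885691e+02, -1.28140533e-03,  2.22785372e+01]), 'ft_force': array([ 0.42877004, -0.29278274, -0.30730545]), 'torque': array([0.01591849, 0.04815718, 0.03844739]), 'finger_gap': 85.09412237347898}
scene [[487.95005503595934, 0.0, 325.47851498306864], [0.0, 487.95005503595934, 243.22725015140438], [0.0, 0.0, 1.0]] [[0.465, -0.885, -0.023, -418.97], [-0.392, -0.183, -0.902, 246.518], [0.794, 0.428, -0.432, 483.607], [0.0, 0.0, 0.0, 1.0]] 0.9959505208333334
top [[604.715173786368, 0.0, 327.6583748110062], [0.0, 604.715173786368, 239.66956765303883], [0.0, 0.0, 1.0]] [[0.024, -1.0, 0.004, -185.924], [-0.993, -0.025, -0.111, 577.67], [0.111, -0.001, -0.994, 999.838], [0.0, 0.0, 0.0, 1.0]] 0.9960384114583334
```

View pics/scene0.png

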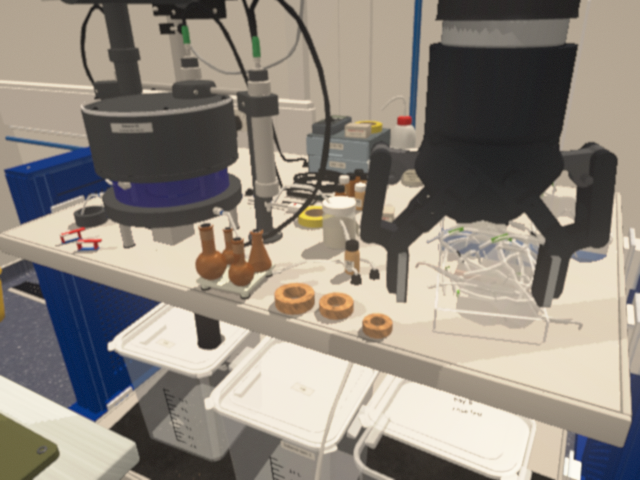

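View pics/top0.png

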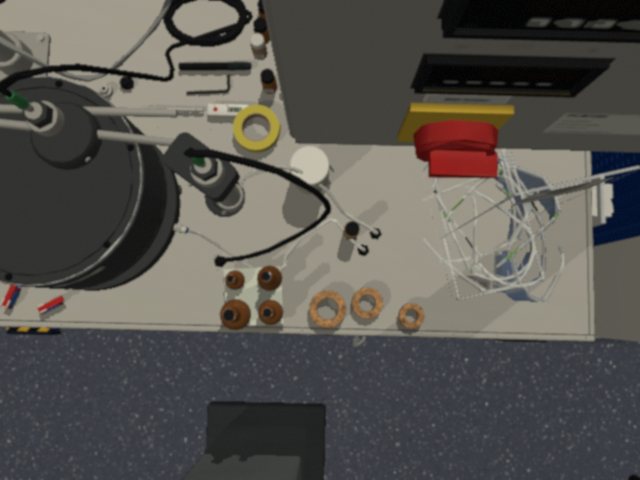

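The scene view shows the rack at about (235,265) and rings at (295,297), (336,305) and (377,325). In the top view the rack's flasks are at (235,280), (269,277), (235,314) and (270,312), and the rings at (327,309), (367,303) and (411,316). Next I'll enlarge both.

```bash
python3 - <<'E'
import cv2,numpy as np
a=cv2.imread("pics/top0.png")[250:340,205:305]; b=cv2.imread("pics/scene0.png")[215:305,185:285]
c=cv2.imread("pics/top0.png")[280:340,300:433]; e=cv2.imread("pics/scene0.png")[275:345,265:398]
r=lambda im,k:cv2.resize(im,None,fx=k,fy=k,interpolation=cv2.INTER_CUBIC)
cv2.imwrite("pics/c1.png",np.hstack([r(a,4),r(b,4)]))
cv2.imwrite("pics/c2.png",np.vstack([r(c,4),r(e,4)]))
d=np.load("pics/top0.npz"); T=np.linalg.inv(d["extrinsics"])
def w(u,v):
    z=d["depth"][v,u]; p=np.linalg.inv(d["K"])@[u,v,1]*z; return (T@[*p,1])[:3].round(1)
for n,u,v in [("f",235,280),("f",269,277),("f",235,314),("f",270,312),("R",327,309),("R",367,303),("R",411,316),("table",350,280),("hose",221,261),("hose",240,260),("hose",280,250),("hose",320,225),("hose",328,205),("column",225,200),("column top",205,170),("wire",363,250),("vial",352,229),("jar",310,165)]: print(n,u,v,w(u,v))
E
```

```text
f 235 280 [507.8 -22.6  73.2]
f 269 277 [513.1 -79.5  93.3]
f 235 314 [453.4 -30.  108.3]
f 270 312 [457.8 -83.8 101. ]
R 327 309 [ 464.4 -173.5   -0.9]
R 367 303 [ 476.5 -243.1   -2.5]
R 411 316 [ 455.9 -319.7    0.7]
table 350 280 [ 515.6 -212.4    1.9]
hose 221 261 [541.3   9.   30.5]
hose 240 260 [543.2 -24.3  38.1]
hose 280 250 [565.6 -88.2  -2.7]
hose 320 225 [ 610.6 -157.6    6.4]
hose 328 205 [ 598.9 -170.7  285.4]
column 225 200 [619.5 -20.  185.9]
column top 205 170 [630.2 -19.5 334. ]
wire 363 250 [ 567.  -233.1   20.6]
vial 352 229 [ 597.8 -211.7   60.3]
jar 310 165 [ 698.1 -139.7   88.2]
```

View pics/c1.png

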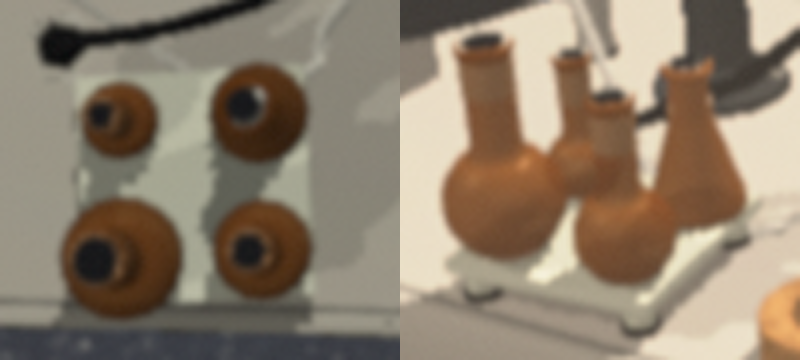

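View pics/c2.png

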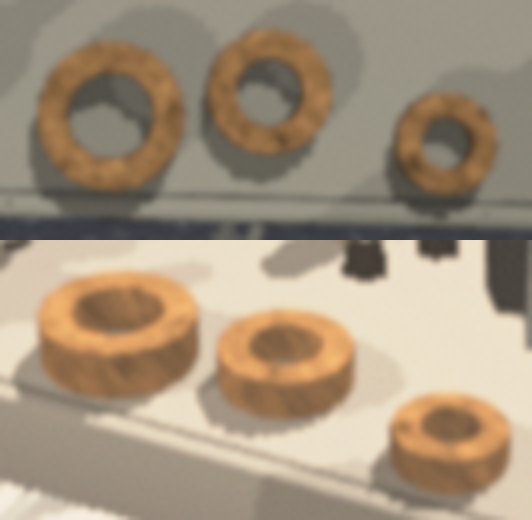

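In the crops (top / scene), the mouths are: small (230,278.5)/(227.8,228.5), medium (267,312.8)/(237.5,239.3), large (229,315)/(205.8,225.5). The bulbs are at small (235,280), medium (270.8,312.5)/(241.3,273.8) and large (235.5,314.5)/(211.3,265). The ring tops are large (327.5,308.8)/(294.5,292.5), medium (367,302.8)/(336.5,301.3) and small (411,315.8)/(377.5,321.3). The conical flask is at the back right, and a black hose end lies just behind the small flask.

```bash
cat > h.py <<'E'
import cv2,numpy as np
T=np.load("pics/top0.npz"); S=np.load("pics/scene0.npz")
P=lambda d:d["K"]@d["extrinsics"][:3]
def tri(a,b):
    X=cv2.triangulatePoints(P(T),P(S),np.array(a,float).reshape(2,1),np.array(b,float).reshape(2,1)); X=(X[:3]/X[3]).ravel()
    e=[np.round(proj(d,X)-p,1) for d,p in((T,a),(S,b))]; return X.round(1),e
def proj(d,X):
    x=P(d)@[*X,1]; return x[:2]/x[2]
def atz(d,p,z):
    M=P(d); H=np.c_[M[:,0],M[:,1],M[:,2]*z+M[:,3]]; x=np.linalg.inv(H)@[*p,1]; return (x[:2]/x[2]).round(1)
E
python3 - <<'E'
from h import *
for n,a,b,z in [("S mouth",(230,278.5),(227.8,228.5),85.5),("M mouth",(267,312.8),(237.5,239.3),99.5),("L mouth",(229,315),(205.8,225.5),115),
 ("M bulb",(270.8,312.5),(241.3,273.8),37.5),("L bulb",(235.5,314.5),(211.3,265),43),("Rl",(327.5,308.8),(294.5,292.5),22),("Rm",(367,302.8),(336.5,301.3),18),("Rs",(411,315.8),(377.5,321.3),16)]:
    print(n,*tri(a,b),"given z",z,"top",atz(T,a,z),"scene",atz(S,b,z))
print("Sbulb",atz(T,(235,280),31.5), "con mouth",atz(T,(265.8,276.2),90))
# hose/obstacle heights in a strip around rack and path, from both depth maps
for nm,d in(("top",T),("scene",S)):
    v,u=np.mgrid[:480,:640]; z=d["depth"].ravel(); p=np.linalg.inv(d["K"])@np.c_[u.ravel(),v.ravel(),np.ones(v.size)].T*z
    W=(np.linalg.inv(d["extrinsics"])@np.r_[p,np.ones((1,p.shape[1]))])[:3].T[z>0]
    m=(W[:,0]>380)&(W[:,0]<640)&(W[:,1]>-400)&(W[:,1]<120)&(W[:,2]>-20)
    W=W[m]; print(nm,"max z grid rows x380..640 step20, cols y120..-400 step40")
    for x in range(380,640,20):
        print(x,[int(W[(W[:,0]//20==x//20)&(W[:,1]//40==y//40),2].max(initial=-1)) for y in range(80,-401,-40)])
E
```

```text
S mouth [509.7 -16.2  83.5] [array([ 0.1, -0.1]), array([-0.2,  0. ])] given z 85.5 top [509.5 -16.3] scene [506.4 -19.6]
M mouth [456.5 -79.   97.9] [array([ 0.1, -0.1]), array([-0.2,  0. ])] given z 99.5 top [456.4 -78.9] scene [454.  -81.4]
L mouth [451.8 -21.5 113.1] [array([ 0., -0.]), array([-0.1, -0. ])] given z 115 top [451.8 -21.8] scene [448.5 -24.8]
M bulb [456.4 -79.3  35.8] [array([ 0., -0.]), array([-0.1,  0. ])] given z 37.5 top [456.4 -79.4] scene [454.1 -81.3]
L bulb [451.8 -21.1  41. ] [array([ 0.1, -0.1]), array([-0.2, -0. ])] given z 43 top [451.7 -21.2] scene [449.2 -24.1]
Rl [ 464.9 -174.4   20.6] [array([ 0.1, -0. ]), array([-0.1,  0. ])] given z 22 top [ 464.8 -174.3] scene [ 463.  -175.8]
Rm [ 476.8 -242.1   16. ] [array([ 0.2, -0.1]), array([-0.3,  0. ])] given z 18 top [ 476.6 -241.7] scene [ 474.3 -243.9]
Rs [ 456.5 -318.1   14.5] [array([ 0.2, -0.1]), array([-0.4,  0.1])] given z 16 top [ 456.4 -317.5] scene [ 454.9 -319.4]
Sbulb [509.5 -16.3] con mouth [514.4 -74.1]
top max z grid rows x380..640 step20, cols y120..-400 step40
380 [-1, -1, -1, -1, -1, -1,
[... 791 characters left out ...]
, -1, -1, -1, -1, -1, -1, -1, -1, -1, -1]
400 [0, -1, -1, -1, 0, -1, -1, -1, 0, 0, -1, 0, 0]
420 [0, 0, 0, 111, 55, 50, 20, 22, 0, 0, 16, 16, 0]
440 [0, 0, 0, 114, 99, 99, 23, 22, 21, 18, 16, 16, 0]
460 [0, 0, 0, 113, 99, 98, 22, 21, 22, 18, 16, 17, 0]
480 [0, 0, -1, 43, 47, 41, 22, 23, 18, 18, 0, 0, 41]
500 [67, 0, -1, 85, 90, 90, 0, 0, 16, 18, 1, 0, 87]
520 [276, -1, -1, 18, 89, 86, 0, 0, 0, 0, 0, 0, 85]
540 [274, -1, 45, 46, 72, 77, 0, 0, 13, 0, 0, 75, 78]
560 [271, 73, 70, 0, 74, 109, 123, 0, 23, 13, 0, 67, 85]
580 [271, 269, 74, -1, 0, 113, 350, 321, 59, 25, 0, 47, 133]
600 [271, 271, 289, 437, 436, 436, 408, 332, 60, 26, 0, 0, 92]
620 [269, 271, 325, 438, 290, 0, 0, 4, 0, 0, 0, 74, 99]
```

Heights agree with the text to within about 2 mm. The two cameras differ by about 3 mm in xy, so I'll use their means. The rack is turned about 5°, so I'll grip along its diagonal (yaw about 50) with the jaws part closed, starting with the small flask.

```bash
python3 -m creep '[[0.45,0,0,0,0,0,-7],[0.45,0,0,0,0,0,-7],[0.45,0,0,0,0,0,-7],[0.45,0,0,0,0,0,-7],[0.45,0,0,0,0,0,0]]' 25
python3 -m creep '[[0.45,38,-4.5,0,0,0,0],[0.45,38,-4.5,0,0,0,0],[0.45,38,-4.5,0,0,0,0],[0.45,38,-4.5,0,0,0,0],[0.45,38,-4.5,0,0,0,0]]'
```

```text
time: 0.52
eef_pos: [198.0, -483.3, 225.8]
tool_rot: [-179.6, -0.2, 51.2]
ft_force: [-0.6, 0.1, 0.0]
finger_gap: 46.8
time: 0.93
eef_pos: [300.8, -323.4, 223.9]
tool_rot: [-179.6, -0.1, 49.4]
ft_force: [1.3, -0.1, -0.2]
finger_gap: 47.1
```

```bash
python3 -m creep '[[0.45,38,-4,0,0,0,0],[0.45,38,-4,0,0,0,0],[0.45,38,-4,0,0,0,0],[0.45,38,-4,0,0,0,0],[0.45,38,-4,0,0,0,0]]'
python3 -m creep '[[0.45,35,-4,0,0,0,0],[0.45,35,-4,0,0,0,0],[0.45,35,-4,0,0,0,0],[0.45,30,-4,0,0,0,0],[0.45,0,0,0,0,0,0]]'
```

```text
time: 1.35
eef_pos: [412.5, -157.9, 223.7]
tool_rot: [-179.6, -0.0, 48.3]
ft_force: [0.4, -0.4, -0.7]
finger_gap: 47.0
time: 1.77
eef_pos: [496.8, -34.6, 223.2]
tool_rot: [-179.6, -0.2, 47.7]
ft_force: [0.5, 0.2, -0.4]
finger_gap: 46.8
```

```bash
cat > look.py <<'E'
import sys,cv2,numpy as np
from cell import manip
def go(tag,tc,sc,k=4):
    s=manip.read_state(); out=[]
    for n,c in(("top",tc),("scene",sc)):
        d=manip.get_image(n); np.savez(f"pics/{n}{tag}.npz",**d)
        x,y,w,h=c; out.append(cv2.resize(np.ascontiguousarray(d["frame"][y:y+h,x:x+w,::-1]),(w*k,h*k),interpolation=cv2.INTER_CUBIC))
    cv2.imwrite(f"pics/{tag}.png",np.hstack(out)); print(s["eef_pos"].round(1),s["tool_rot"].round(2))
a=sys.argv; go(a[1],eval(a[2]),eval(a[3]))
E
python3 -m creep '[[0.45,10,-1.5,0,0,0,-2],[0.45,10,-1.5,0,0,0,0],[0.45,0,0,30,0,0,0],[0.45,0,0,25,0,0,0],[0.45,0,0,0,0,0,0]]'
python3 -m creep '[[0.45,0,0,15,0,0,0],[0.45,0,0,10,0,0,0],[0.45,0,0,0,0,0,0],[0.45,0,0,0,0,0,0],[0.45,0,0,0,0,0,0]]'
python3 look.py l1 "(190,215,100,110)" "(175,195,100,110)"
```

```text
time: 2.18
eef_pos: [510.0, -14.9, 167.6]
tool_rot: [-179.7, -0.3, 49.6]
ft_force: [-1.3, -0.6, 0.4]
finger_gap: 46.4
time: 2.6
eef_pos: [509.5, -16.7, 144.1]
tool_rot: [-179.7, -0.3, 49.2]
ft_force: [0.6, -0.9, -0.2]
finger_gap: 46.9
[509.5 -16.7 144.1] [-179.68   -0.28   49.16]
```

View pics/l1.png

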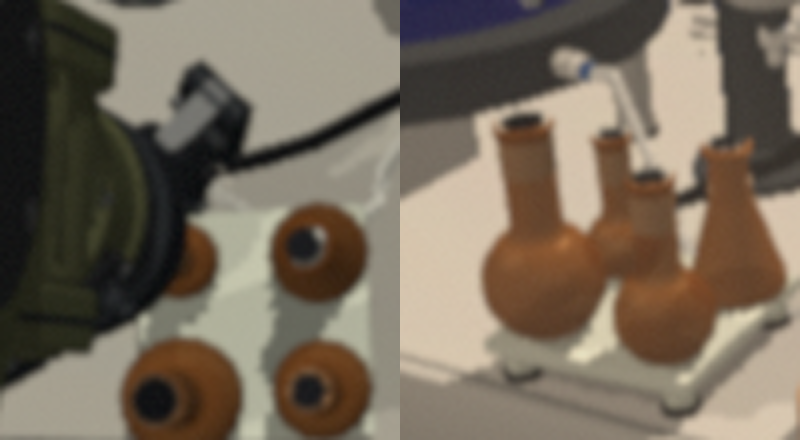

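```bash
python3 - <<'E'
from h import *
for f in("topl1","scenel1"):
    d=np.load(f"pics/{f}.npz"); print(f,np.abs(d["extrinsics"]-(T if f[0]=="t" else S)["extrinsics"]).max(),proj(d,[509.5,-16.7,144]),proj(d,[509.5,-16.7,125]))
im=np.load("pics/scenel1.npz")["frame"]; cv2.imwrite("pics/l1s.png",im[:,:,::-1])
E
```

```text
topl1 0.0 [224.23067823 276.66861445] [226.27424409 277.28930965]
scenel1 0.0 [223.77449855 195.64337857] [225.03634881 206.22314877]
```

View pics/l1s.png

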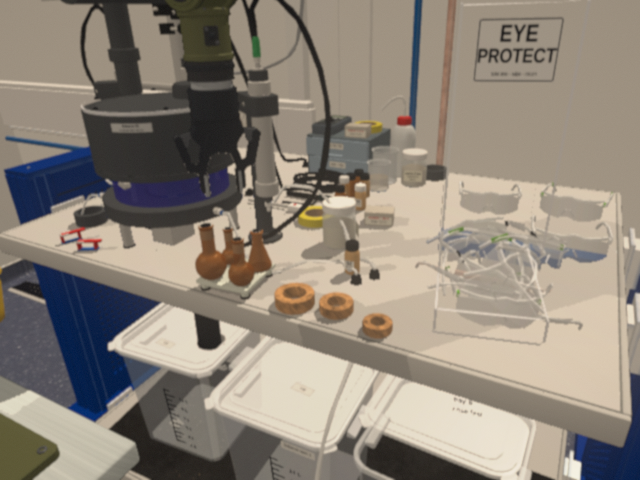

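The picture puts the gripper farther back and higher than the reported TCP: one finger is at about (244,243) in the top view, where I expected about (237,263). I'll check with depth before going lower.

```bash
python3 - <<'E'
import numpy as np
from cell import manip
print(manip.read_state())
for f in("top","scene"):
    d=np.load(f"pics/{f}l1.npz"); o=np.load(f"pics/{f}0.npz")
    v,u=np.mgrid[:480,:640]; z=d["depth"].ravel(); ch=(z>0)&(d["depth"]<o["depth"]-15).ravel()
    p=np.linalg.inv(d["K"])@np.c_[u.ravel(),v.ravel(),np.ones(v.size)].T*z
    W=(np.linalg.inv(d["extrinsics"])@np.r_[p,np.ones((1,p.shape[1]))])[:3].T[ch]
    m=(W[:,0]>400)&(W[:,0]<700)&(W[:,1]>-150)&(W[:,1]<150); W=W[m]
    for a,b in[(80,105),(105,125),(125,140),(140,160),(160,180),(180,200),(200,230),(230,260),(260,300),(300,350)]:
        k=W[(W[:,2]>a)&(W[:,2]<b)]
        if len(k): print(f,a,b,len(k),"x",np.percentile(k[:,0],[3,50,97]).astype(int),"y",np.percentile(k[:,1],[3,50,97]).astype(int))
E
```

```text
{'time': 2.7, 'q': array([ -2.13931187,  16.46645057, -18.96000887,  54.58397303,
         0.41809351, 128.68467501]), 'dq': array([ 0.11506474,  0.08904583, -0.13482478, -0.29822545,  0.0593506 ,
       -0.0355204 ]), 'effort': array([-4.84066294e-02, -3.98789871e+01,  2.32231146e+01,  6.61837379e-02,
        2.14064028e-02,  3.71576316e-03]), 'eef_pos': array([509.95036047, -16.69446016, 144.45457892]), 'tool_rot': array([-179.73053096,   -0.31984091,   49.17522293]), 'ft_force': array([-0.35090897, -0.71581875, -0.53294101]), 'torque': array([-0.02336478,  0.00550217, -0.00262987]), 'finger_gap': 47.494630612676076}
top 140 160 2 x [522 524 525] y [-43 -42 -41]
top 160 180 7 x [521 523 532] y [-45 -42 -40]
top 180 200 23 x [462 531 539] y [-57 -48   7]
top 200 230 159 x [459 537 547] y [-63 -47  11]
top 230 260 364 x [464 550 564] y [-67 -53   7]
top 260 300 151 x [476 509 544] y [-55 -49 -33]
top 300 350 306 x [478 506 539] y [-55 -51 -35]
scene 140 160 93 x [479 522 534] y [-44 -29   1]
scene 160 180 228 x [478 520 533] y [-45 -24   5]
scene 180 200 319 x [464 520 541] y [-58 -26   7]
scene 200 230 885 x [458 503 551] y [-63 -24  12]
scene 230 260 1381 x [456 501 550] y [-65 -24  16]
scene 260 300 1199 x [472 485 527] y [-54 -36   1]
scene 300 350 1688 x [473 484 522] y [-54 -39   0]
```

Depth settles it: what I saw was the knuckle, at z 200–260. The gripper's centre and the fingers at z 140–180 agree with the TCP along the jaws, and the remaining offset is along the pad width, which is harmless. I'll descend.

```bash
python3 -m creep '[[0.45,-2,0,14,0,0,0],[0.45,0,0,14,0,0,0],[0.45,0,0,14,0,0,0],[0.45,0,0,8,0,0,0],[0.45,0,0,0,0,0,0]]'
python3 -m creep '[[0.45,0,0,8,0,0,0],[0.45,0,0,5,0,0,0],[0.45,0,0,3,0,0,0],[0.45,0,0,0,0,0,0],[0.45,0,0,0,0,0,0]]'
```

```text
time: 3.12
eef_pos: [513.7, -18.3, 98.3]
tool_rot: [179.7, -0.7, 49.1]
ft_force: [-0.6, 0.0, -0.1]
finger_gap: 47.0
time: 3.53
eef_pos: [515.8, -18.3, 83.0]
tool_rot: [179.6, -0.9, 49.1]
ft_force: [0.2, 1.0, -0.2]
finger_gap: 47.0
```

```bash
cat > dl.py <<'E'
import sys,numpy as np
from scipy.spatial.transform import Rotation as R
from cell import manip
s=manip.read_state(); x,y,z,w=map(float,sys.argv[1:5])
A=R.from_euler("xyz",s["tool_rot"],degrees=True); B=R.from_euler("xyz",[180,0,w],degrees=True)
print("shift",A.inv().apply(np.array([x,y,z])-s["eef_pos"]).round(1),"turn",(A.inv()*B).as_rotvec(degrees=True).round(2),s["eef_pos"].round(1),s["tool_rot"].round(1),"F",s["ft_force"].round(1),"gap",s["finger_gap"].round(1))
E
python3 -m creep '[[0.45,-2.5,-3,0,0,0,0],[0.45,-2.3,-2.5,0,0,0,0],[0.45,0,0,0,0,0,0],[0.45,0,0,0,0,0,0],[0.45,0,0,0,0,0,0]]'; python3 dl.py 508 -18 73 50
```

```text
time: 3.95
eef_pos: [508.1, -18.3, 84.0]
tool_rot: [179.5, -0.9, 49.1]
ft_force: [-0.0, -0.2, -0.1]
finger_gap: 47.1Traceback (most recent call last):
  File "dl.py", line 6, in <module>
    print("shift",A.inv().apply(np.array([x,y,z])-s["eef_pos"]).round(1),"turn",(A.inv()*B).as_rotvec(degrees=True).round(2),s["eef_pos"].round(1),s["tool_rot"].round(1),"F",s["ft_force"].round(1),"gap",s["finger_gap"].round(1))
                                                                                                                                                                                                           ^^^^^^^^^^^^^^^^^^^^^
AttributeError: 'float' object has no attribute 'round'
```

```bash
sed -i 's/s\["finger_gap"\].round(1)/round(s["finger_gap"],1)/' dl.py; python3 dl.py 508 -18 73 50
python3 -m creep '[[0.45,0,0,5,0.5,0.5,0],[0.45,0,0,4,0,0,0],[0.45,0,0,2,0,0,0],[0.45,0,0,0,0,0,0],[0.45,0,0,0,0,0,0]]'; python3 dl.py 508 -18 73 50
```

```text
shift [-0.  -0.3 11. ] turn [ 0.48 -0.92 -0.88] [508.1 -18.3  84. ] [179.5  -0.9  49.1] F [-0.  -0.2 -0.1] gap 47.1
time: 4.37
eef_pos: [508.6, -18.3, 71.9]
tool_rot: [-179.9, -1.5, 49.1]
ft_force: [-0.7, -0.6, 0.9]
finger_gap: 46.8
shift [-0.2 -0.6 -1.1] turn [-0.04 -1.5  -0.88] [508.6 -18.3  71.9] [-179.9   -1.5   49.1] F [-0.7 -0.6  0.9] gap 46.8
```

```bash
python3 -m creep '[[0.45,0,-0.5,0,0,-1.5,0],[0.45,0,0,0,0,0,0],[0.6,0,0,0,0,0,0],[0.75,0,0,0,0,0,0],[1,0,0,0,0,0,0]]' 25; python3 -m creep '[[1,0,0,0,0,0,0],[1,0,0,0,0,0,0],[1,0,0,0,0,0,0],[1,0,0,0,0,0,0],[1,0,0,0,0,0,0]]' 25;  python3 dl.py 508 -18 73 50; python3 look.py l2 "(190,215,100,110)" "(175,195,100,110)"
```

```text
time: 4.78
eef_pos: [508.6, -17.6, 71.8]
tool_rot: [-179.9, 0.2, 49.1]
ft_force: [-0.3, 0.2, 0.5]
finger_gap: 13.6
time: 5.2
eef_pos: [508.4, -17.6, 71.9]
tool_rot: [-179.9, 0.2, 49.1]
ft_force: [0.1, 0.4, 0.8]
finger_gap: 13.5
shift [-0.6 -0.1 -1.1] turn [-0.05  0.17 -0.86] [508.4 -17.6  71.9] [-179.9    0.2   49.1] F [0.1 0.4 0.8] gap 13.5
[508.4 -17.6  71.9] [-1.7995e+02  1.7000e-01  4.9140e+01]
```

View pics/l2.png

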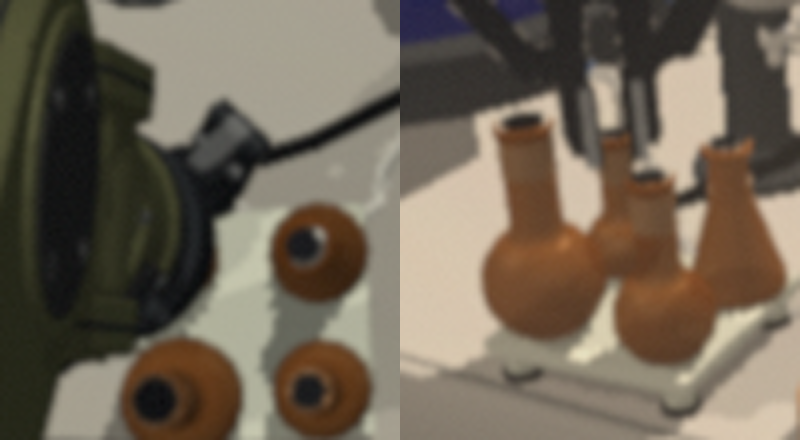

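The fingers straddle the small neck at (612,130) in the crop and the gap has stopped on it (13.5 mm). Lifting now.

```bash
python3 -m creep '[[1,0,0,-10,0,0,0],[1,0,0,-20,0,0,0],[1,0,0,-30,0,0,0],[1,0,0,-30,0,0,0],[1,0,0,-15,0,0,0]]' 25; python3 -m creep '[[1,0,0,-10,0,0,0],[1,0,0,0,0,0,0],[1,0,0,0,0,0,0],[1,0,0,0,0,0,0],[1,0,0,0,0,0,0]]' 25;  python3 dl.py 456 -318 180 50
```

```text
time: 5.72
eef_pos: [503.8, -17.4, 175.6]
tool_rot: [-179.4, 0.6, 49.1]
ft_force: [1.0, -0.0, -0.6]
finger_gap: 13.5
time: 6.13
eef_pos: [506.2, -17.6, 189.3]
tool_rot: [-179.7, 0.4, 49.1]
ft_force: [-0.5, 0.1, -0.4]
finger_gap: 13.6
shift [-259.9  158.7   10.2] turn [-0.3   0.37 -0.88] [506.2 -17.6 189.3] [-179.7    0.4   49.1] F [-0.5  0.1 -0.4] gap 13.6
```

```bash
python3 -m creep '[[1,-20,12,0,0,0,0],[1,-30,18,0,0,0,0],[1,-34,21,0,0,0,0],[1,-34,21,0,0,0,0],[1,-34,21,0,0,0,0]]' 25; python3 -m creep '[[1,-34,21,0,0,0,0],[1,-30,18,0,0,0,0],[1,-20,12,0,0,0,0],[1,-10,6,0,0,0,0],[1,0,0,0,0,0,0]]' 25;  python3 dl.py 456 -318 130 50
```

```text
time: 6.55
eef_pos: [475.4, -191.2, 183.4]
tool_rot: [-179.1, 0.4, 50.0]
ft_force: [0.9, -0.7, -0.1]
finger_gap: 13.7
time: 6.97
eef_pos: [452.4, -310.4, 176.6]
tool_rot: [-178.6, 0.6, 49.5]
ft_force: [-1.6, 1.0, -1.1]
finger_gap: 13.4
shift [-3.   8.8 46.4] turn [-1.38  0.62 -0.48] [ 452.4 -310.4  176.6] [-178.6    0.6   49.5] F [-1.6  1.  -1.1] gap 13.4
```

```bash
python3 -m creep '[[1,-3,6,15,-1.4,0.6,0],[1,0,2,20,0,0,0],[1,0,0,20,0,0,0],[1,0,0,12,0,0,0],[1,0,0,5,0,0,0]]' 25; python3 -m creep '[[1,0,0,0,0,0,0],[1,0,0,0,0,0,0],[1,0,0,0,0,0,0],[1,0,0,0,0,0,0],[1,0,0,0,0,0,0]]' 25;  python3 dl.py 456 -318 85 50
```

```text
time: 7.38
eef_pos: [457.3, -312.2, 100.8]
tool_rot: [-179.9, -0.2, 49.7]
ft_force: [-0.1, 0.2, -0.4]
finger_gap: 13.5
time: 7.8
eef_pos: [457.6, -307.2, 100.5]
tool_rot: [-179.7, -0.3, 50.0]
ft_force: [0.5, -0.4, -0.2]
finger_gap: 13.6
shift [-9.4  5.8 15.5] turn [-0.34 -0.3  -0.02] [ 457.6 -307.2  100.5] [-179.7   -0.3   50. ] F [ 0.5 -0.4 -0.2] gap 13.6
```

```bash
python3 -m creep '[[1,-5,3,3,0,0,0],[1,-4,3,3,0,0,0],[1,0,0,0,0,0,0],[1,0,0,0,0,0,0],[1,0,0,0,0,0,0]]' 25;  python3 dl.py 456 -318 85 50; python3 look.py l3 "(365,270,100,90)" "(335,265,80,90)"
```

```text
time: 8.22
eef_pos: [457.8, -320.7, 96.1]
tool_rot: [-180.0, -0.3, 49.9]
ft_force: [0.5, -0.1, -0.5]
finger_gap: 13.0
shift [ 0.8 -3.1 11.1] turn [-0.05 -0.31 -0.06] [ 457.8 -320.7   96.1] [-180.    -0.3   49.9] F [ 0.5 -0.1 -0.5] gap 13.0
[ 457.8 -320.7   96.1] [-179.95   -0.31   49.94]
```

View pics/l3.png

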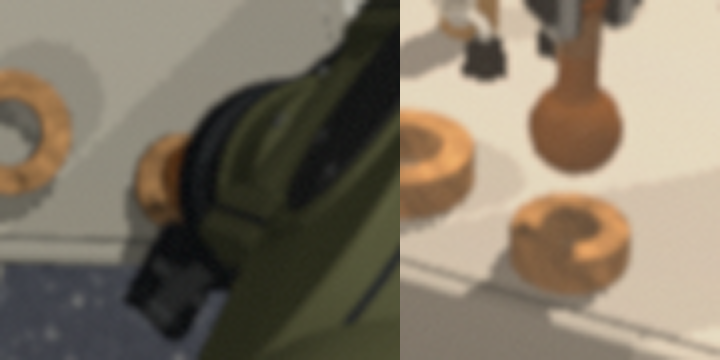

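```bash
python3 - <<'E'
from h import *
print(atz(S,(378.75,296.75),55.7), "want scene ring 454.9 -319.4, now TCP 457.8,-320.7")
E
python3 -m creep '[[1,0.8,-2.5,3,0,0,0],[1,0,0,3,0,0,0],[1,0,0,0,0,0,0],[1,0,0,0,0,0,0],[1,0,0,0,0,0,0]]' 25;  python3 dl.py 456 -318 75 50
```

```text
[ 457.7 -319.2] want scene ring 454.9 -319.4, now TCP 457.8,-320.7
time: 8.73
eef_pos: [455.9, -317.4, 89.2]
tool_rot: [-179.9, -0.3, 50.0]
ft_force: [-1.0, -0.5, 0.4]
finger_gap: 13.5
shift [-0.5  0.5 14.2] turn [-0.11 -0.32 -0.03] [ 455.9 -317.4   89.2] [-179.9   -0.3   50. ] F [-1.  -0.5  0.4] gap 13.5
```

```bash
python3 -m creep '[[1,-0.8,0.6,5,0,-0.3,0],[1,0,0,5,0,0,0],[1,0,0,1,0,0,0],[1,0,0,0,0,0,0],[1,0,0,0,0,0,0]]' 25;  python3 dl.py 456 -318.7 70 50
```

```text
time: 9.15
eef_pos: [455.8, -318.3, 76.7]
tool_rot: [-179.9, 0.0, 50.0]
ft_force: [-0.1, -0.9, -1.1]
finger_gap: 13.6
shift [-0.2  0.4  6.7] turn [-0.13  0.01 -0.02] [ 455.8 -318.3   76.7] [-179.9    0.    50. ] F [-0.1 -0.9 -1.1] gap 13.6
```

```bash
python3 -m creep '[[1,-0.2,0.3,3,0,0,0],[1,0,0,2,0,0,0],[1,0,0,1,0,0,0],[1,0,0,0,0,0,0],[1,0,0,0,0,0,0]]' 25;  python3 dl.py 456 -318.7 70 50
```

```text
time: 9.57
eef_pos: [456.2, -319.0, 70.4]
tool_rot: [-179.9, 0.0, 50.0]
ft_force: [-0.2, -0.5, 0.6]
finger_gap: 13.5
shift [ 0.1 -0.4  0.4] turn [-0.09  0.02 -0.02] [ 456.2 -319.    70.4] [-179.9    0.    50. ] F [-0.2 -0.5  0.6] gap 13.5
```

```bash
python3 -m creep '[[1,0,0,1,0,0,0],[1,0,0,1,0,0,0],[1,0,0,0,0,0,0],[1,0,0,0,0,0,0],[1,0,0,0,0,0,0]]' 25;  python3 dl.py 456 -318.7 70 50
```

```text
time: 9.98
eef_pos: [456.5, -319.9, 69.9]
tool_rot: [180.0, 0.1, 50.0]
ft_force: [-1.4, 0.6, -0.2]
finger_gap: 13.6
shift [ 0.5 -1.1 -0.1] turn [ 0.05  0.07 -0.04] [ 456.5 -319.9   69.9] [1.8e+02 1.0e-01 5.0e+01] F [-1.4  0.6 -0.2] gap 13.6
```

```bash
python3 -m creep '[[1,0.3,-0.7,0.6,0,0,0],[0.75,0,0,0,0,0,0],[0.65,0,0,0,0,0,0],[0.55,0,0,0,0,0,0],[0.45,0,0,0,0,0,0]]' 25;  python3 dl.py 456 -318.7 70 50; python3 look.py l4 "(365,270,100,90)" "(335,265,80,90)"
```

```text
time: 10.4
eef_pos: [456.4, -319.0, 69.0]
tool_rot: [179.9, 0.0, 50.0]
ft_force: [0.6, 0.7, 0.5]
finger_gap: 47.0
shift [-0.  -0.5 -1. ] turn [ 0.06  0.05 -0.03] [ 456.4 -319.    69. ] [179.9   0.   50. ] F [0.6 0.7 0.5] gap 47.0
[ 456.4 -319.    69. ] [1.7994e+02 5.0000e-02 4.9970e+01]
```

View pics/l4.png

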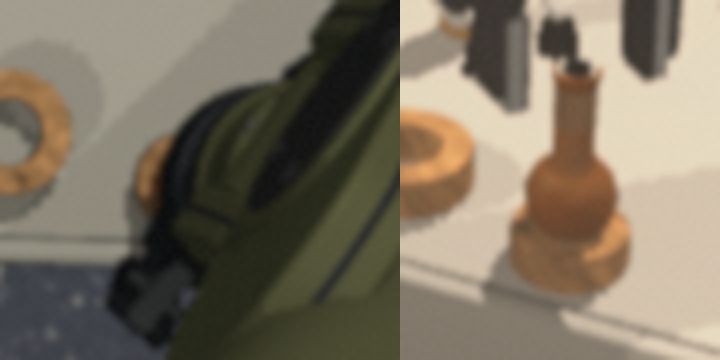

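The small flask sits upright in its ring (bulb at crop (572,195) over ring (570,240)), and the fingers are clear. Lifting, then on to the medium flask.

```bash
python3 -m creep '[[0.45,0,0,-10,0,0,0],[0.45,0,0,-20,0,0,0],[0.45,0,0,-30,0,0,0],[0.45,0,0,-30,0,0,0],[0.45,0,0,-20,0,0,0]]' 25; python3 -m creep '[[0.45,0,0,-5,0,0,0],[0.45,0,0,0,0,0,0],[0.45,0,0,0,0,0,0],[0.45,0,0,0,0,0,0],[0.45,0,0,0,0,0,0]]' 25;  python3 dl.py 455.2 -80 180 50
```

```text
time: 10.92
eef_pos: [452.1, -315.8, 179.1]
tool_rot: [-179.2, 0.1, 50.0]
ft_force: [0.2, -0.6, 0.6]
finger_gap: 47.0
time: 11.33
eef_pos: [454.2, -317.3, 189.0]
tool_rot: [-179.7, 0.1, 50.0]
ft_force: [0.1, -0.1, -0.7]
finger_gap: 47.1
shift [ 182.3 -151.9    9.4] turn [-0.25  0.06 -0.03] [ 454.2 -317.3  189. ] [-1.797e+02  1.000e-01  5.000e+01] F [ 0.1 -0.1 -0.7] gap 47.1
```

```bash
python3 -m creep '[[0.45,24,-20,0,0,0,0],[0.45,30,-25,0,0,0,0],[0.45,30,-25,0,0,0,0],[0.45,30,-25,0,0,0,0],[0.45,30,-25,0,0,0,0]]' 25; python3 -m creep '[[0.45,20,-17,0,0,0,0],[0.45,10,-8,0,0,0,0],[0.45,5,-4,0,0,0,0],[0.45,0,0,0,0,0,0],[0.45,0,0,0,0,0,0]]' 25;  python3 dl.py 455.2 -80 150 50
```

```text
time: 11.75
eef_pos: [452.9, -130.1, 181.3]
tool_rot: [-179.3, 0.4, 49.2]
ft_force: [0.7, 0.4, -0.5]
finger_gap: 47.3
time: 12.17
eef_pos: [447.5, -74.8, 175.5]
tool_rot: [-178.5, 0.7, 49.7]
ft_force: [0.3, 0.3, 0.1]
finger_gap: 47.0
shift [ 1.3  9.9 25.2] turn [-1.46  0.65 -0.27] [447.5 -74.8 175.5] [-178.5    0.7   49.7] F [0.3 0.3 0.1] gap 47.0
```

```bash
python3 -m creep '[[0.45,1,6,12,-1.4,0.6,0],[0.45,0,3,12,0,0,0],[0.45,0,0,12,0,0,0],[0.45,0,0,5,0,0,0],[0.45,0,0,0,0,0,0]]' 25; python3 -m creep '[[0.45,0,0,0,0,0,0],[0.45,0,0,0,0,0,0],[0.45,0,0,0,0,0,0],[0.45,0,0,0,0,0,0],[0.45,0,0,0,0,0,0]]' 25;  python3 dl.py 455.2 -80 120 50
```

```text
time: 12.58
eef_pos: [455.5, -85.5, 131.7]
tool_rot: [179.9, 0.1, 49.3]
ft_force: [0.5, -0.7, -0.7]
finger_gap: 46.8
time: 13.0
eef_pos: [456.4, -87.8, 133.0]
tool_rot: [179.9, 0.1, 49.1]
ft_force: [-0.8, -0.3, 0.5]
finger_gap: 47.1
shift [ 5.2 -6.  12.9] turn [ 0.14  0.14 -0.88] [456.4 -87.8 133. ] [1.799e+02 1.000e-01 4.910e+01] F [-0.8 -0.3  0.5] gap 47.1
```

```bash
python3 -m creep '[[0.45,3,-3.5,0,0,0,-0.8],[0.45,2,-2,0,0,0,0],[0.45,0,0,0,0,0,0],[0.45,0,0,0,0,0,0],[0.45,0,0,0,0,0,0]]' 25;  python3 dl.py 455.2 -80 120 50
```

```text
time: 13.42
eef_pos: [456.2, -79.2, 134.1]
tool_rot: [179.8, 0.1, 50.1]
ft_force: [-0.9, -0.3, 0.6]
finger_gap: 47.0
shift [-1.2 -0.3 14.1] turn [0.25 0.07 0.08] [456.2 -79.2 134.1] [1.798e+02 1.000e-01 5.010e+01] F [-0.9 -0.3  0.6] gap 47.0
```

```bash
python3 -m creep '[[0.45,-1,0,10,0,0,0],[0.45,0,0,10,0,0,0],[0.45,0,0,8,0,0,0],[0.45,0,0,0,0,0,0],[0.45,0,0,0,0,0,0]]' 25;  python3 dl.py 455.2 -80 82 50
```

```text
time: 13.83
eef_pos: [456.4, -79.9, 105.7]
tool_rot: [179.6, 0.0, 50.1]
ft_force: [-0.3, -0.4, 0.2]
finger_gap: 46.8
shift [-0.8 -1.  23.7] turn [0.35 0.02 0.12] [456.4 -79.9 105.7] [179.6   0.   50.1] F [-0.3 -0.4  0.2] gap 46.8
```

```bash
python3 -m creep '[[0.45,-0.8,-1,8,0.3,0,0],[0.45,0,0,8,0,0,0],[0.45,0,0,5,0,0,0],[0.45,0,0,0,0,0,0],[0.45,0,0,0,0,0,0]]' 25;  python3 dl.py 455.2 -80 82 50
```

```text
time: 14.25
eef_pos: [455.5, -80.1, 83.1]
tool_rot: [179.9, 0.0, 50.1]
ft_force: [-0.1, 0.4, 0.3]
finger_gap: 47.6
shift [-0.1 -0.3  1.1] turn [0.06 0.   0.11] [455.5 -80.1  83.1] [179.9   0.   50.1] F [-0.1  0.4  0.3] gap 47.6
```

Good; TCP z is 83, which is on the neck (60–97). Grip and lift.

```bash
python3 -m creep '[[0.55,0,0,0,0,0,0],[0.65,0,0,0,0,0,0],[0.75,0,0,0,0,0,0],[1,0,0,0,0,0,0],[1,0,0,0,0,0,0]]' 25; python3 -m creep '[[1,0,0,0,0,0,0],[1,0,0,0,0,0,0],[1,0,0,-5,0,0,0],[1,0,0,-10,0,0,0],[1,0,0,-15,0,0,0]]' 25; python3 dl.py 475.5 -242.8 190 50
```

```text
time: 14.67
eef_pos: [455.8, -80.1, 83.6]
tool_rot: [179.9, -0.0, 50.1]
ft_force: [-1.2, 0.6, 0.1]
finger_gap: 16.7
time: 15.08
eef_pos: [453.3, -79.6, 112.5]
tool_rot: [-179.8, 0.1, 50.1]
ft_force: [0.5, 0.6, -0.7]
finger_gap: 16.3
shift [-111.2  121.4  -77.6] turn [-0.2   0.15  0.12] [453.3 -79.6 112.5] [-1.798e+02  1.000e-01  5.010e+01] F [ 0.5  0.6 -0.7] gap 16.3
```

```bash
python3 -m creep '[[1,0,0,-20,0,0,0],[1,0,0,-20,0,0,0],[1,0,0,-20,0,0,0],[1,0,0,-10,0,0,0],[1,0,0,0,0,0,0]]' 25; python3 -m creep '[[1,-15,16,0,0,0,0],[1,-25,27,0,0,0,0],[1,-30,33,0,0,0,0],[1,-20,22,0,0,0,0],[1,-10,11,0,0,0,0]]' 25; python3 -m creep '[[1,-5,5,0,0,0,0],[1,0,0,0,0,0,0],[1,0,0,0,0,0,0],[1,0,0,0,0,0,0],[1,0,0,0,0,0,0]]' 25; python3 dl.py 475.5 -242.5 120 50
```

```text
time: 15.5
eef_pos: [454.2, -79.8, 189.4]
tool_rot: [-180.0, 0.1, 50.1]
ft_force: [-0.2, -0.2, -1.2]
finger_gap: 16.9
time: 15.92
eef_pos: [474.7, -226.4, 189.5]
tool_rot: [180.0, -0.1, 50.7]
ft_force: [0.2, -1.5, -0.5]
finger_gap: 16.6
time: 16.33
eef_pos: [474.0, -234.6, 186.8]
tool_rot: [-179.8, -0.1, 50.5]
ft_force: [1.0, 0.1, -0.0]
finger_gap: 16.7
shift [-5.2  6.5 66.8] turn [-0.21 -0.07  0.46] [ 474.  -234.6  186.8] [-1.798e+02 -1.000e-01  5.050e+01] F [ 1.   0.1 -0. ] gap 16.7
```

```bash
python3 -m creep '[[1,-4,5,12,0,0,0],[1,-1,1.5,15,0,0,0],[1,0,0,15,0,0,0],[1,0,0,12,0,0,0],[1,0,0,6,0,0,0]]' 25; python3 -m creep '[[1,0,0,0,0,0,0],[1,0,0,0,0,0,0],[1,0,0,0,0,0,0],[1,0,0,0,0,0,0],[1,0,0,0,0,0,0]]' 25; python3 dl.py 475.5 -242.5 95 50
```

```text
time: 16.75
eef_pos: [477.2, -237.0, 127.6]
tool_rot: [180.0, -0.2, 51.0]
ft_force: [-0.1, 0.2, -0.4]
finger_gap: 17.1
time: 17.17
eef_pos: [477.0, -233.9, 128.3]
tool_rot: [-179.9, -0.2, 51.2]
ft_force: [0.2, 0.1, -0.6]
finger_gap: 16.6
shift [-7.7  4.2 33.3] turn [-0.06 -0.23  1.2 ] [ 477.  -233.9  128.3] [-179.9   -0.2   51.2] F [ 0.2  0.1 -0.6] gap 16.6
```

```bash
python3 -m creep '[[1,-4.5,2.5,10,0,0,1.2],[1,-3,1.5,10,0,0,0],[1,0,0,8,0,0,0],[1,0,0,0,0,0,0],[1,0,0,0,0,0,0]]' 25;  python3 dl.py 475.5 -242.5 95 50
```

```text
time: 17.58
eef_pos: [476.2, -244.1, 98.5]
tool_rot: [179.9, -0.3, 49.8]
ft_force: [0.7, 0.3, -0.8]
finger_gap: 16.4
shift [ 0.8 -1.6  3.5] turn [ 0.11 -0.25 -0.18] [ 476.2 -244.1   98.5] [179.9  -0.3  49.8] F [ 0.7  0.3 -0.8] gap 16.4
```

```bash
python3 -m creep '[[1,0.6,-1.4,4,0,-0.2,0],[1,0,0,4,0,0,0],[1,0,0,2,0,0,0],[1,0,0,0,0,0,0],[1,0,0,0,0,0,0]]' 25;  python3 dl.py 475.5 -242.5 80 50; python3 look.py l5 "(320,270,100,90)" "(295,245,80,90)"
```

```text
time: 18.0
eef_pos: [474.9, -242.4, 86.8]
tool_rot: [180.0, -0.0, 49.8]
ft_force: [0.1, 0.3, -0.7]
finger_gap: 17.0
shift [0.3 0.6 6.8] turn [ 0.01 -0.02 -0.19] [ 474.9 -242.4   86.8] [180.   -0.   49.8] F [ 0.1  0.3 -0.7] gap 17.0
[ 474.9 -242.4   86.8] [ 1.7999e+02 -2.0000e-02  4.9810e+01]
```

View pics/l5.png

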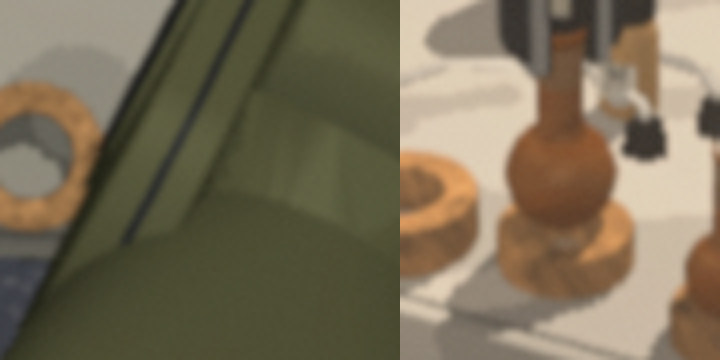

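The scene crop shows the medium bulb at (561,172) above its ring, whose centre is about (565.5,240). It wants about 1.5 mm to the image's right, and then the lowering.

```bash
python3 dl.py 475.6 -243.6 80 50; python3 -m creep '[[1,-0.5,1.3,3,0,0,0],[1,0,0,2,0,0,0],[1,0,0,0,0,0,0],[1,0,0,0,0,0,0],[1,0,0,0,0,0,0]]' 25;  python3 dl.py 475.6 -243.6 80 50
```

```text
shift [-0.5  1.2  6.9] turn [ 0.03 -0.02 -0.19] [ 475.  -242.4   86.9] [180.   -0.   49.8] F [ 0.3 -0.3 -0.7] gap 16.6
time: 18.52
eef_pos: [476.4, -244.1, 82.1]
tool_rot: [179.9, -0.0, 49.8]
ft_force: [0.6, -0.1, -0.5]
finger_gap: 16.8
shift [-0.2 -1.   2.1] turn [ 0.13 -0.05 -0.19] [ 476.4 -244.1   82.1] [179.9  -0.   49.8] F [ 0.6 -0.1 -0.5] gap 16.8
```

```bash
python3 -m creep '[[1,-0.2,-0.8,1,0,0,0],[1,0,0,1,0,0,0],[1,0,0,0,0,0,0],[1,0,0,0,0,0,0],[1,0,0,0,0,0,0]]' 25;  python3 dl.py 475.6 -243.6 80 50
```

```text
time: 18.93
eef_pos: [475.6, -243.7, 80.1]
tool_rot: [179.9, -0.0, 49.8]
ft_force: [-0.4, 0.1, -0.6]
finger_gap: 17.2
shift [ 0.1 -0.1  0.1] turn [ 0.14 -0.05 -0.19] [ 475.6 -243.7   80.1] [179.9  -0.   49.8] F [-0.4  0.1 -0.6] gap 17.2
```

```bash
python3 -m creep '[[1,0,0,0.6,0,0,0],[0.75,0,0,0,0,0,0],[0.65,0,0,0,0,0,0],[0.55,0,0,0,0,0,0],[0.45,0,0,0,0,0,0]]' 25;  python3 -m creep '[[0.45,0,0,-10,0,0,0],[0.45,0,0,-20,0,0,0],[0.45,0,0,-30,0,0,0],[0.45,0,0,-30,0,0,0],[0.45,0,0,-15,0,0,0]]'; python3 -m creep '[[0.45,0,0,-5,0,0,0],[0.45,0,0,0,0,0,0],[0.45,0,0,0,0,0,0],[0.45,0,0,0,0,0,0],[0.45,0,0,0,0,0,0]]'; python3 dl.py 450.3 -23 190 50; python3 look.py l6 "(290,270,100,80)" "(295,245,100,80)"
```

```text
time: 19.35
eef_pos: [476.0, -243.8, 79.8]
tool_rot: [179.8, -0.1, 49.8]
ft_force: [0.1, -0.6, 0.0]
finger_gap: 46.6
time: 19.77
eef_pos: [471.7, -241.7, 186.2]
tool_rot: [-179.5, 0.1, 49.8]
ft_force: [0.2, -1.3, 0.6]
finger_gap: 46.7
time: 20.18
eef_pos: [473.6, -242.7, 195.7]
tool_rot: [-180.0, -0.0, 49.8]
ft_force: [-0.0, 0.4, -0.5]
finger_gap: 46.8
shift [ 152.8 -159.6    5.8] turn [-0.03 -0.01 -0.19] [ 473.6 -242.7  195.7] [-180.    -0.    49.8] F [-0.   0.4 -0.5] gap 46.8
[ 473.6 -242.7  195.7] [-1.7997e+02 -1.0000e-02  4.9810e+01]
```

View pics/l6.png

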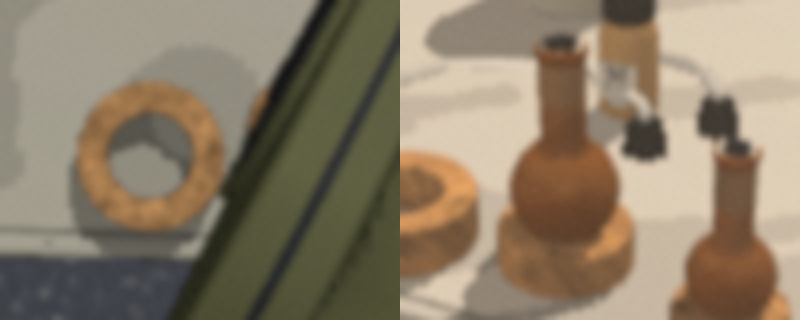

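The medium and small flasks both stand upright in their rings: bulb (565,190) over ring (566,245), and bulb (731,275). Now the large flask.

```bash
python3 -m creep '[[0.42,20,-21,0,0,0,0],[0.42,28,-29,0,0,0,0],[0.42,28,-29,0,0,0,0],[0.42,28,-29,0,0,0,0],[0.42,20,-21,0,0,0,0]]' 25; python3 -m creep '[[0.42,12,-13,0,0,0,0],[0.42,7,-7,0,0,0,0],[0.42,0,0,0,0,0,0],[0.42,0,0,0,0,0,0],[0.42,0,0,0,0,0,0]]' 25;  python3 dl.py 450.3 -23 150 50
```

```text
time: 20.7
eef_pos: [454.5, -64.7, 190.4]
tool_rot: [-179.7, 0.2, 49.1]
ft_force: [0.5, 0.8, -0.6]
finger_gap: 49.4
time: 21.12
eef_pos: [447.2, -30.1, 187.0]
tool_rot: [-179.3, 0.4, 49.6]
ft_force: [-0.4, -0.3, 1.1]
finger_gap: 49.6
shift [ 7.7 -1.8 37. ] turn [-0.71  0.44 -0.37] [447.2 -30.1 187. ] [-179.3    0.4   49.6] F [-0.4 -0.3  1.1] gap 49.6
```

```bash
python3 -m creep '[[0.42,4,-1,10,-0.7,0.4,0],[0.42,3,-0.8,10,0,0,0],[0.42,0,0,10,0,0,0],[0.42,0,0,5,0,0,0],[0.42,0,0,0,0,0,0]]' 25; python3 -m creep '[[0.42,0,0,0,0,0,0],[0.42,0,0,0,0,0,0],[0.42,0,0,0,0,0,0],[0.42,0,0,0,0,0,0],[0.42,0,0,0,0,0,0]]' 25;  python3 dl.py 450.3 -23 120 50
```

```text
time: 21.53
eef_pos: [451.8, -28.4, 150.3]
tool_rot: [179.9, 0.1, 49.2]
ft_force: [-0.2, -0.5, -0.4]
finger_gap: 49.8
time: 21.95
eef_pos: [452.8, -30.5, 151.4]
tool_rot: [179.8, 0.1, 49.0]
ft_force: [-0.6, 0.8, -0.3]
finger_gap: 49.7
shift [ 4.  -6.9 31.3] turn [ 0.2   0.06 -1.01] [452.8 -30.5 151.4] [1.798e+02 1.000e-01 4.900e+01] F [-0.6  0.8 -0.3] gap 49.7
```

```bash
python3 -m creep '[[0.42,2.5,-4,0,0,0,-1],[0.42,1,-2.5,0,0,0,0],[0.42,0,0,0,0,0,0],[0.42,0,0,0,0,0,0],[0.42,0,0,0,0,0,0]]' 25; python3 dl.py 450.3 -23 120 50;  python3 -m creep '[[0.42,0,0,8,0,0,0],[0.42,0,0,6,0,0,0],[0.42,0,0,0,0,0,0],[0.42,0,0,0,0,0,0],[0.42,0,0,0,0,0,0]]' 25;  python3 dl.py 450.3 -23 95 50
```

```text
time: 22.37
eef_pos: [450.5, -22.5, 152.3]
tool_rot: [179.7, -0.0, 50.1]
ft_force: [0.2, 0.3, 0.2]
finger_gap: 49.4
shift [-0.5  0.  32.3] turn [ 0.28 -0.01  0.15] [450.5 -22.5 152.3] [179.7  -0.   50.1] F [0.2 0.3 0.2] gap 49.4
time: 22.78
eef_pos: [450.1, -22.4, 136.2]
tool_rot: [179.8, 0.0, 50.2]
ft_force: [0.0, -0.2, -0.1]
finger_gap: 49.2
shift [-0.3  0.4 41.2] turn [0.24 0.03 0.16] [450.1 -22.4 136.2] [179.8   0.   50.2] F [ 0.  -0.2 -0.1] gap 49.2
```

```bash
python3 -m creep '[[0.42,0,0,10,0.2,0,0],[0.42,0,0,8,0,0,0],[0.42,0,0,4,0,0,0],[0.42,0,0,0,0,0,0],[0.42,0,0,0,0,0,0]]' 25; python3 dl.py 450.3 -23 96 50;  python3 -m creep '[[0.42,0,0,8,0,0,0],[0.42,0,0,6,0,0,0],[0.42,0,0,2,0,0,0],[0.42,0,0,0,0,0,0],[0.42,0,0,0,0,0,0]]' 25;  python3 dl.py 450.3 -23 95 50
```

```text
time: 23.2
eef_pos: [449.8, -22.6, 111.3]
tool_rot: [-180.0, 0.1, 50.1]
ft_force: [-1.0, 0.1, 0.3]
finger_gap: 49.7
shift [ 0.   0.6 15.3] turn [-0.03  0.06  0.14] [449.8 -22.6 111.3] [-1.80e+02  1.00e-01  5.01e+01] F [-1.   0.1  0.3] gap 49.7
time: 23.62
eef_pos: [449.8, -22.6, 93.5]
tool_rot: [-180.0, 0.1, 50.1]
ft_force: [-0.9, 0.7, 0.6]
finger_gap: 49.6
shift [ 0.   0.6 -1.5] turn [-0.03  0.07  0.14] [449.8 -22.6  93.5] [-1.80e+02  1.00e-01  5.01e+01] F [-0.9  0.7  0.6] gap 49.6
```

```bash
python3 -m creep '[[0.55,0,0.4,0,0,0,0],[0.65,0,0,0,0,0,0],[0.75,0,0,0,0,0,0],[1,0,0,0,0,0,0],[1,0,0,0,0,0,0]]' 30; python3 -m creep '[[1,0,0,0,0,0,0],[1,0,0,0,0,0,0],[1,0,0,-5,0,0,0],[1,0,0,-10,0,0,0],[1,0,0,-15,0,0,0]]' 30; python3 -m creep '[[1,0,0,-20,0,0,0],[1,0,0,-20,0,0,0],[1,0,0,-20,0,0,0],[1,0,0,-10,0,0,0],[1,0,0,0,0,0,0]]' 30; python3 dl.py 464 -175 195 50
```

```text
time: 24.03
eef_pos: [450.5, -22.8, 94.1]
tool_rot: [-180.0, 0.0, 50.1]
ft_force: [0.6, -0.6, -1.1]
finger_gap: 20.7
time: 24.45
eef_pos: [447.8, -22.8, 122.9]
tool_rot: [-179.7, 0.3, 50.1]
ft_force: [-0.2, -0.8, -1.4]
finger_gap: 20.7
time: 24.87
eef_pos: [449.0, -22.9, 199.6]
tool_rot: [-179.9, 0.1, 50.1]
ft_force: [-0.0, -0.4, -0.5]
finger_gap: 20.5
shift [-107.1  109.1    4.7] turn [-0.12  0.15  0.14] [449.  -22.9 199.6] [-1.799e+02  1.000e-01  5.010e+01] F [-0.  -0.4 -0.5] gap 20.5
```

```bash
python3 -m creep '[[1,-15,15,0,0,0,0],[1,-25,26,0,0,0,0],[1,-28,28,0,0,0,0],[1,-18,18,0,0,0,0],[1,-10,10,0,0,0,0]]' 30; python3 -m creep '[[1,-4,4,0,0,0,0],[1,0,0,0,0,0,0],[1,0,0,0,0,0,0],[1,0,0,0,0,0,0],[1,0,0,0,0,0,0]]' 30; python3 dl.py 464 -175 140 50
```

```text
time: 25.28
eef_pos: [463.4, -160.3, 199.7]
tool_rot: [-180.0, -0.0, 50.7]
ft_force: [-0.7, -0.5, -1.2]
finger_gap: 20.6
time: 25.7
eef_pos: [462.5, -166.9, 197.3]
tool_rot: [-179.7, 0.0, 50.5]
ft_force: [0.0, -0.5, -0.1]
finger_gap: 20.5
shift [-5.3  6.6 57.2] turn [-0.25  0.02  0.48] [ 462.5 -166.9  197.3] [-179.7    0.    50.5] F [ 0.  -0.5 -0.1] gap 20.5
```

```bash
python3 -m creep '[[1,-4,5,12,0,0,0.5],[1,-2,2,15,0,0,0],[1,0,0,15,0,0,0],[1,0,0,10,0,0,0],[1,0,0,0,0,0,0]]' 30; python3 -m creep '[[1,0,0,0,0,0,0],[1,0,0,0,0,0,0],[1,0,0,0,0,0,0],[1,0,0,0,0,0,0],[1,0,0,0,0,0,0]]' 30; python3 dl.py 464 -175 110 50
```

```text
time: 26.12
eef_pos: [464.9, -170.7, 144.8]
tool_rot: [-179.9, -0.1, 50.5]
ft_force: [0.4, -0.5, -0.8]
finger_gap: 20.9
time: 26.53
eef_pos: [465.8, -168.5, 147.0]
tool_rot: [-179.9, -0.2, 50.7]
ft_force: [-0.5, -1.0, -1.5]
finger_gap: 20.7
shift [-6.3  2.8 36.9] turn [-0.05 -0.17  0.68] [ 465.8 -168.5  147. ] [-179.9   -0.2   50.7] F [-0.5 -1.  -1.5] gap 20.7
```

```bash
python3 -m creep '[[1,-3.5,1.5,10,0,0,0.6],[1,-2.5,1,10,0,0,0],[1,0,0,10,0,0,0],[1,0,0,3,0,0,0],[1,0,0,0,0,0,0]]' 30; python3 -m creep '[[1,0,0,0,0,0,0],[1,0,0,0,0,0,0],[1,0,0,0,0,0,0],[1,0,0,0,0,0,0],[1,0,0,0,0,0,0]]' 30; python3 dl.py 464 -175 100 50
```

```text
time: 26.95
eef_pos: [465.5, -176.6, 113.2]
tool_rot: [179.8, -0.2, 49.9]
ft_force: [-0.3, 0.1, -0.2]
finger_gap: 20.6
time: 27.37
eef_pos: [465.9, -177.1, 113.8]
tool_rot: [179.7, -0.3, 49.9]
ft_force: [0.4, -0.2, -0.4]
finger_gap: 20.8
shift [ 0.4 -2.9 13.8] turn [ 0.3  -0.25 -0.13] [ 465.9 -177.1  113.8] [179.7  -0.3  49.9] F [ 0.4 -0.2 -0.4] gap 20.8
```

```bash
python3 -m creep '[[1,0.4,-2.5,6,0.3,-0.2,0],[1,0,0,6,0,0,0],[1,0,0,1,0,0,0],[1,0,0,0,0,0,0],[1,0,0,0,0,0,0]]' 30;  python3 dl.py 464 -175 91.6 50; python3 look.py l7 "(290,270,80,90)" "(255,225,90,90)"
```

```text
time: 27.78
eef_pos: [464.5, -174.9, 99.8]
tool_rot: [180.0, -0.1, 49.9]
ft_force: [0.3, -0.4, -0.7]
finger_gap: 20.5
shift [-0.4 -0.4  8.2] turn [ 0.03 -0.06 -0.1 ] [ 464.5 -174.9   99.8] [ 1.80e+02 -1.00e-01  4.99e+01] F [ 0.3 -0.4 -0.7] gap 20.5
[ 464.5 -174.9   99.8] [ 1.7997e+02 -6.0000e-02  4.9900e+01]
```

View pics/l7.png

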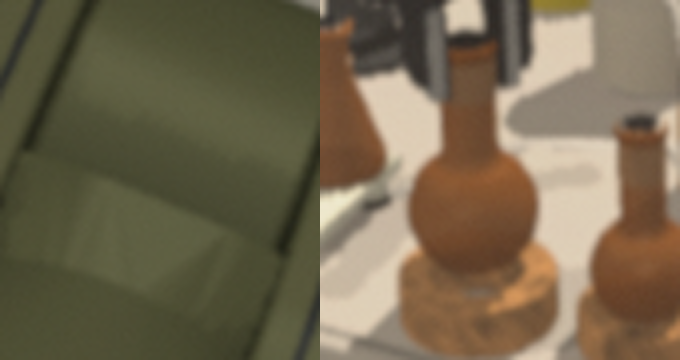

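The large bulb is at x 474 in the crop and its ring centre at x 478.5, so the same small shift as before (about 1.5 mm to image right), then lower.

```bash
python3 -m creep '[[1,-0.7,1.1,3,0,0,0],[1,0,0,2,0,0,0],[1,0,0,0,0,0,0],[1,0,0,0,0,0,0],[1,0,0,0,0,0,0]]' 30;  python3 dl.py 464.9 -176 91.6 50
```

```text
time: 28.3
eef_pos: [465.5, -176.7, 94.8]
tool_rot: [179.9, -0.1, 49.9]
ft_force: [-0.7, 0.1, -0.9]
finger_gap: 20.7
shift [ 0.1 -0.9  3.2] turn [ 0.09 -0.08 -0.12] [ 465.5 -176.7   94.8] [ 1.799e+02 -1.000e-01  4.990e+01] F [-0.7  0.1 -0.9] gap 20.7
```

```bash
python3 -m creep '[[1,0,-0.8,2,0,0,0],[1,0,0,1,0,0,0],[1,0,0,0,0,0,0],[1,0,0,0,0,0,0],[1,0,0,0,0,0,0]]' 30;  python3 dl.py 464.9 -176 91.6 50
```

```text
time: 28.72
eef_pos: [464.8, -176.2, 92.4]
tool_rot: [179.9, -0.1, 49.9]
ft_force: [-0.9, -0.1, 0.8]
finger_gap: 21.0
shift [ 0.2 -0.   0.8] turn [ 0.13 -0.08 -0.12] [ 464.8 -176.2   92.4] [ 1.799e+02 -1.000e-01  4.990e+01] F [-0.9 -0.1  0.8] gap 21.0
```

```bash
python3 -m creep '[[1,0,0,0.7,0,0,0],[1,0,0,0,0,0,0],[0.75,0,0,0,0,0,0],[0.6,0,0,0,0,0,0],[0.42,0,0,0,0,0,0]]' 30; python3 -m creep '[[0.42,0,0,0,0,0,0],[0.42,0,0,0,0,0,0],[0.42,0,0,-10,0,0,0],[0.42,0,0,-20,0,0,0],[0.42,0,0,-30,0,0,0]]'; python3 -m creep '[[0.42,0,0,-30,0,0,0],[0.42,0,0,-20,0,0,0],[0.42,0,0,-10,0,0,0],[0.42,0,0,0,0,0,0],[0.42,0,0,0,0,0,0]]'; python3 dl.py 300 -350 220 50
```

```text
time: 29.13
eef_pos: [465.1, -176.2, 92.1]
tool_rot: [179.8, -0.1, 49.9]
ft_force: [-1.0, 0.0, 1.0]
finger_gap: 44.8
time: 29.55
eef_pos: [460.3, -174.4, 147.0]
tool_rot: [-179.4, 0.1, 49.9]
ft_force: [0.5, 0.2, 0.2]
finger_gap: 49.5
time: 29.97
eef_pos: [463.7, -175.7, 214.7]
tool_rot: [-179.9, -0.0, 49.9]
ft_force: [-0.3, -0.0, -0.1]
finger_gap: 49.7
shift [-238.8  -12.9   -5.4] turn [-0.07 -0.03 -0.11] [ 463.7 -175.7  214.7] [-179.9   -0.    49.9] F [-0.3 -0.  -0.1] gap 49.7
```

```bash
python3 -m creep '[[0.42,-25,-2,0,0,0,0],[0.42,-35,-2,0,0,0,0],[0.42,-35,-2,0,0,0,0],[0.42,-35,-2,0,0,0,0],[0.42,-35,-2,0,0,0,0]]'; python3 -m creep '[[0.42,-30,-2,0,0,0,0],[0.42,-20,0,0,0,0,0],[0.42,0,0,0,0,0,0],[0.42,0,0,0,0,0,0],[0.42,0,0,0,0,0,0]]'; python3 look.py l8 "(200,215,230,130)" "(185,205,230,140)" >/dev/null 2>&1; python3 - <<'E'
import numpy as np,cv2
t=np.load("pics/topl8.npz") if __import__("os").path.exists("pics/topl8.npz") else None
s=np.load("pics/scenel8.npz")
r=lambda im:cv2.resize(np.ascontiguousarray(im[:,:,::-1]),None,fx=3,fy=3,interpolation=cv2.INTER_CUBIC)
cv2.imwrite("pics/l8b.png",np.vstack([r(t["frame"][215:315+20,200:430]),r(s["frame"][215:345-50+50-60+5,185:415]) if 0 else r(s["frame"][220:298+32,185:415])[:240]]))
E
```

```text
time: 30.38
eef_pos: [350.1, -294.6, 208.8]
tool_rot: [-179.7, -0.2, 50.7]
ft_force: [0.1, -1.3, -0.4]
finger_gap: 49.3
time: 30.8
eef_pos: [307.7, -334.5, 202.1]
tool_rot: [-179.1, -0.1, 50.1]
ft_force: [0.3, 0.0, 0.6]
finger_gap: 49.5
```

View pics/l8b.png

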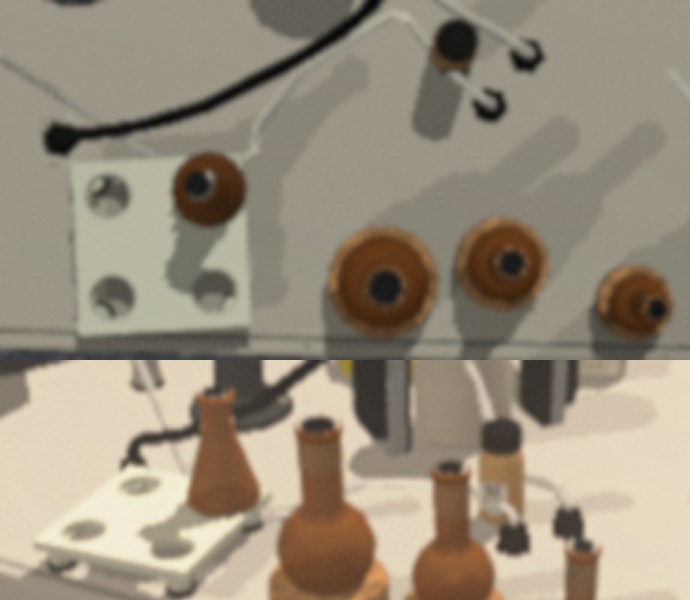

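All three flasks are concentric in their rings in the top view, and the conical flask and vial stand as before. Next, a numeric check of uprightness and the bystanders, then hand in.

```bash
python3 - <<'E'
from h import *
from cell import manip
for n,p,z,r in[("S",(418.7,317.7),83,(456.4,-317.5)),("M",(370.7,302.7),96,(476.6,-241.7)),("L",(328.3,310.7),112.5,(464.8,-174.3))]:
    print(n,"mouth",atz(T,p,z),"ring",r)
a=np.load("pics/topl8.npz")
for n,(u,v) in{"vial":(352,229),"jar":(310,165),"conical":(269,277)}.items():
    w=np.s_[v-9:v+10,u-9:u+10]; print(n,"mean abs change",cv2.absdiff(T["frame"],a["frame"])[w].mean().round(1),"depth",np.median(T["depth"][w]),np.median(a["depth"][w]))
manip.finish_job()
E
```

```text
S mouth [ 454.3 -320.4] ring (456.4, -317.5)
M mouth [ 476.2 -242.2] ring (476.6, -241.7)
L mouth [ 462.1 -175.3] ring (464.8, -174.3)
vial mean abs change 1.0 depth 1025.2821 1024.6661
jar mean abs change 0.7 depth 989.90546 989.68146
conical mean abs change 1.0 depth 1003.24426 1003.85223
the job is handed in; nothing more can be done
```

All three round-bottomed flasks are out of the rack and upright on the cork rings of their size. I moved them in the order small, medium, large and handed the job in at about 31 s.

- **Position:** the last pictures show each bulb concentric in its ring. Measured in the top view, the mouths stand over the ring centres to within 3.6 mm (small), 0.6 mm (medium) and 2.9 mm (large). The small and large offsets would be a lean of about 3–4° if real. I read the pixels by eye at about 1.6 mm each, so part of that is measuring error. The small flask's bulb was out of frame in the final scene crop; I last saw it upright in its ring in the scene view after placing the medium flask.
- **Bystanders:** the vial, jar and conical flask show no visible change from the first picture.
- **Forces:** the wrist force readings stayed under about 2 N.
- **Calibration disagreement:** the two cameras differed by up to about 4 mm in xy and measured heights 1.4–2 mm low against the text. I worked with the mean of the two cameras. For the medium and large rings I trimmed the drop point by about 1.5 mm from the scene view.

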